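# Take a bearing vibration reading

## Task

First turn the knob on the readout box back until its peak pointer is fully against the zero stop. Then take the vibration pen out of its stand and hold its spring tip gently on the centre of the round steel pad on the bearing housing, the pen square to the pad's sloping face and the tip pressed about halfway in. Finish while holding it there, still gripped and steady, and leave everything else on the bench alone.

Things in the scene. Friction and masses are not known exactly. Their poses are not given: they have to be found in the camera images.
- peak_knob (a joint): Peak pointer of the readout box, rad: 0 = pointer against its zero stop (the joint cannot go below 0), grows as the knob is turned clockwise seen from above, so the reset is counter-clockwise from above. Stays where it is left; turns easily (about 0.03 N m).
- knob_grip (a point): Grip point of the reset knob, on its vertical turning axis, 30 mm above the box's top. The knob is an upright black bar 34 mm long, 12 mm thick, its top 9 mm above this point and its foot 21 mm below; it stands at the centre of the round white dial. This frame turns with the knob: z is up, y runs along the bar towards the pointer's end (the thin pointer reaches 40 mm from the axis), x is across its 12 mm thickness.
- meter: Readout box, grey, fixed to the bench, 125 mm (x) x 110 mm (y) x 55 mm high, round white dial on top. Origin under its centre, z up. With the pointer at zero, the pointer points along this body's +y, where a small dark stop pin (6 mm across, 36 mm from the dial's centre) stands beside it.
- pen: Vibration pen, loose, about 160 g: a flat black body 33 mm (x) x 21 mm (y) x 105 mm (z), below it a steel neck 16 mm across and 28 mm long, and a thin spring-loaded steel tip. It starts upright, tip down, in its stand. Origin: centre of the body's lower end; z runs along the pen away from the tip; the pen's top is 105 mm from the origin along z.
- pen_grip (a point): On the pen's axis, 32 mm below its top and 73 mm above the pen body's lower end: where to grip, across the 21 mm thickness (y). Axes as pen.
- pen_point (a point): The rounded end (ball 8 mm across) of the pen's spring tip, on the pen's axis, 50 mm beyond the body's lower end when the spring is free. Axes as pen.
- plunger (a joint): How far the spring tip is pushed into the pen, m: 0 = free, 0.010 = fully in. The spring pushes with 0.8 N at the start of its travel and 4.8 N fully in (0.4 N per mm).
- stand: Pen stand, fixed to the bench: foot 100 mm (x) x 80 mm (y), pocket floor 75 mm above the bench, pocket walls 18 mm high around the lower end of the pen's body with about 2 mm of play. The pen is lifted straight up out of it. Origin under its centre, z up.
- bearing: Pedestal bearing, grey, on a fixed dark base plate 140 mm (x) x 190 mm (y); housing 90 mm across and 46 mm wide centred 55 mm to the -y side of the origin, steel shaft along y at 82 mm height, grooved aluminium pulley 100 mm across on the +y side (up to 132 mm high). Origin under the base plate's centre, z up.
- pad: The measuring pad: a flat round steel disc, 30 mm across, standing about 15 mm proud of the top of the bearing housing, with a small dark dot at its centre. Origin at the centre of its face; z points out of the face, square to it, and leans 20 degrees from vertical towards the bearing's -x side (the robot's side). The face centre is 138 mm above the bench. Fixed to the bearing.
- socket: Bystander: loose steel socket, 22 mm across, 30 mm tall, origin under its centre.
- race: Bystander: loose steel bearing race lying flat, 26 mm across, 9 mm tall, origin under its centre.
- grease_can: Bystander: loose can, 70 mm across, 100 mm tall, origin under its centre.
- mug: Bystander: loose white mug, 80 mm across, 95 mm tall, origin under its centre.
- driver: Bystander: loose screwdriver lying flat.
- spanner: Bystander: loose wrench lying flat.
- carton: Bystander: loose cardboard box 100 x 80 x 60 mm, origin under its centre.
Mind the look-alikes: they are no part of the job. What is shaped like the pen but orange is not meant. What is shaped like the meter but turquoise is not meant.

How it is judged:
On the way, in this order (a step that is already met when the one before it is completed fails the run):
1. the peak pointer is turned back to its zero stop (value of joint peak_knob below 0.08 rad), for 0.2 s.
2. the pen is lifted out of its stand (z of pen_point in the frame of stand above 0.1 m), for 0.1 s.
At the end, for the whole second after the job is handed in: Pointer within 0.1 rad of its zero stop; the pen gripped, steady (under 20 mm/s) and clear of its stand, its tip within 8 mm of the pad's centre, its axis within 0.15 rad of square to the pad, the spring tip pushed in 2 to 8.5 mm, with 0.6 to 6 N between pen and pad (value of joint peak_knob below 0.1 rad and distance between pen_point and pad below 0.008 m and angle between the z axis of pen and the z axis of pad, either way round below 0.15 rad and value of joint plunger between 0.002 and 0.0085 m and contact force between pen and pad between 0.6 and 6 N and contact force between pen and the fingers above 0.5 N and contact force between pen and stand below 0.1 N and linear speed of pen below 0.02 m/s); the arm keeps its last pose, push and grip.
It fails at once if the pen is pushed hard against the bearing or its pad (over 15 N) (contact force between pen and bearing above 15 N).
It fails at once if something else on the bench is shifted by more than 30 mm (distance of any of socket, race, grease_can, mug, driver, spanner, carton from where it was at the start of the episode above 0.03 m).
It also fails if it takes over 58 s, if anything falls off the work surface, if the arm or the gripper's body presses on something with over 40 N, if the wrist force passes 120 N, or if a joint passes its speed limit or range.

## Robot

A 6-joint arm with a two-finger parallel gripper is mounted at the origin on the work surface. World frame = base frame: x ahead of the robot, y to its left, z up, the work surface at z = 0. Lengths are in m, angles in rad, forces in N, time in s.
With the tool pointing down it reaches from about 0.3 to 0.875 m from the base axis. Payload 6.4 kg.
Tool frame: the origin (TCP) lies at the very end of the fingers, on their centre line; the grasp point (between the pads) lies 19 mm behind it; z points along the fingers, y is the direction in which the jaws open and shut (so a half turn about z gives the same grasp; the last joint's range is limited). The gripper opens to 88 mm and grips with 3 to 60 N. Pads are 18 mm wide; open, the fingers measure 123 mm over their backs; the gripper's body (75 mm by 187 mm) begins 45 mm behind the grasp point.
Start: joints at [0.901, 0.181, 1.607, -0, 1.354, -0.206], TCP at [0.257, 0.514, 0.239] pointing down, gripper open.
Joint ranges: [-2.99, 2.99], [-0.89, 2.07], [0.3, 2.58], [-1.14, 4.28], [0, 2.63], [-3.12, 3.12]. Speed limits (rad/s): [2.57, 2.57, 3.01, 3.14, 3.14, 3.14].

## Interface

Orientations are given as a unit quaternion [w, x, y, z].
In Python, from bench import arm gives the robot as it stands. The module is installed in compiled form; this text tells all that it offers.
- The arm moves only by the tool servo_tool, never from a script. Its arguments are lists of equal length, an entry for each row: "slide": the shift along the tool's x, y, z in mm, a list of three; "rot": the turn, a rotation vector about the tool's x, y, z in degrees, a list of three; "gripper": the opening in per cent of the stroke, from 0 (shut) to 100 (fully open). In form: {"slide": [[tx, ty, tz], ...], "rot": [[ax, ay, az], ...], "gripper": [gripper, ...]}. A call has exactly 8 rows; each row is the pose to reach, as a shift and turn from the pose measured when the call began, along the tool's axes at that moment; what a row does not reach only later rows make up. A row lasts 1/8 s, in which the tool goes at most 62.5 mm and 10.7 degrees, less where a joint would pass 70% of its speed; a pose out of reach is approached as far as the arm can. A call with a gripper value outside its range is refused whole. The fingers move at their own pace and stop on an object; "newtons" is the grip in N (left out, the last holds). Time passes only in rows, so rows that repeat a pose let the fingers close, or fill a call up. It gives the time, the measured TCP pose, the force and the opening at its end, in the units of the state.
- arm.state(): the state, without advancing time (a new reading comes with each control period).
- arm.camera(name): name is "scene" or "top" or "wrist"; returns the picture (480x640x3 uint8, red, green, blue); there is no depth.
- arm.get_calibration(name): a dict with "fovy" (degrees; the focal length in pixels is half the picture's height over the tangent of half this angle, whatever the lens; pixels are square), "cx", "cy" (the principal point, pixels), "distortion" ([k1, k2, p1, p2, k3] as OpenCV has them; the pictures are not rectified), "world_to_cam" (4x4, takes a point from world to camera coordinates); the wrist camera has in their place "mount" (4x4, takes a point from camera to tool coordinates, whose origin is the TCP and whose axes are the flange's). Camera axes: x right, y down, z forward; pixel columns grow to the right and rows downward; lengths in m; the calibration is good to about 2 mm. A picture is of the moment at which its call begins: read the wrist's pose just before it. get_calibration takes no time and is no camera call.
- arm.finish_job(): hands the job in, once; it reports no verdict.
The state is a dict: "time_s": time; "qpos": joint angles; "joint_velocities": joint speeds; "tau": joint torques, N m; "tool_pos": TCP position; "tool_rot": TCP orientation; "wrist_force": force on the tool from outside, world axes, zero at the start; "moment": the same for the moment, N m; "finger_gap": finger opening in m.
Only numpy, scipy, OpenCV 4.12 (cv2) and the standard library are available. Lean on these libraries where they do the work, as an engineer would, in place of code of your own. Each camera call takes 0.05 s, during which the arm holds its last target.

## Working session

There is one attempt and no reset: what is moved stays moved. The work goes in short steps, Python scripts to look and compute and a tool call to move; the robot and the scene stay as the last step left them, time stands still between calls to the robot, and variables do not carry over. Pictures are saved under pics/ and viewed, and the job is handed in when it is done.

Besides the shell and the picture viewer there is one more tool, called after "Request:" as name(argument=value, ...) on one line, values as JSON. servo_tool: Moves the arm, as the interface text tells. Its arguments: {"type":"object","properties":{"slide":{"type":"array","items":{"type":"array","items":{"type":"number"}}},"rot":{"type":"array","items":{"type":"array","items":{"type":"number"}}},"gripper":{"type":"array","items":{"type":"number"}},"newtons":{"type":"number"}},"required":["slide","rot","gripper"]}

```bash
mkdir -p pics; ls; python3 - <<'E'
from bench import arm
import cv2
print(arm.state())
for n in ("scene","top","wrist"):
    c=arm.get_calibration(n); print(n,c)
for n in ("scene","top"):
    cv2.imwrite(f"pics/{n}0.png",arm.camera(n)[:,:,::-1])
E
```

```text
pics
{'time_s': 0.0, 'qpos': array([ 9.00725568e-01,  1.81542703e-01,  1.60796549e+00,  1.60164717e-05,
        1.35382308e+00, -2.06312046e-01]), 'joint_velocities': array([-2.87275208e-04, -1.72981700e-04,  5.24730985e-05,  1.32925340e-03,
       -1.05856282e-03,  1.14515809e-04]), 'tau': array([-1.03530485e-03, -4.33851850e+01, -3.41849506e+01,  7.01916497e-02,
        3.86450335e-02, -1.07043377e-04]), 'tool_pos': array([0.25685799, 0.51385369, 0.23782976]), 'tool_rot': array([-3.75930997e-04,  2.29808584e-01,  9.73235459e-01, -7.83861319e-04]), 'wrist_force': array([-1.04877397,  0.62458776,  0.79490852]), 'moment': array([ 0.03318746,  0.01359518, -0.0122515 ]), 'finger_gap': 0.08826887361380234}
scene {'fovy': 44.801653850302976, 'cx': 316.41004965761334, 'cy': 230.25243971039293, 'distortion': array([-0.06348964,  0.        ,  0.        ,  0.        ,  0.        ]), 'world_to_cam': array([[ 0.43067323,  0.90241535,  0.01292703, -0.24040867],
       [ 0.54289559, -0.24759888, -0.80247067, -0.22142927],
       [-0.72096113,  0.35262066, -0.59655152,  1.95334354],
       [ 0.   
[... 396 characters left out ...]
782e-01],
       [ 7.28646739e-02,  2.43269220e-03, -9.97338870e-01,
         1.48385490e+00],
       [ 0.00000000e+00,  0.00000000e+00,  0.00000000e+00,
         1.00000000e+00]])}
wrist {'fovy': 58.1228594827955, 'cx': 322.46347243430284, 'cy': 237.41754484922285, 'distortion': array([0.02291063, 0.        , 0.        , 0.        , 0.        ]), 'mount': array([[-1.18067174e-03, -9.58442218e-01, -2.85284281e-01,
         7.34458514e-02],
       [ 9.99999229e-01, -1.24115331e-03,  3.12071195e-05,
        -1.88009925e-04],
       [-3.83991750e-04, -2.85284024e-01,  9.58442945e-01,
        -1.46385576e-01],
       [ 0.00000000e+00,  0.00000000e+00,  0.00000000e+00,
         1.00000000e+00]])}
```

View pics/top0.png

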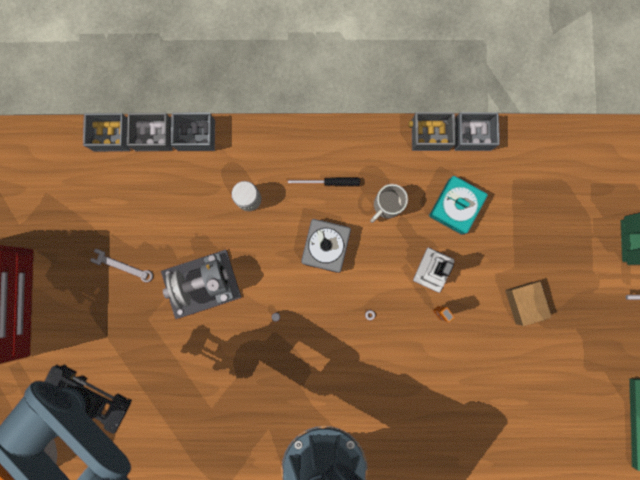

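View pics/scene0.png

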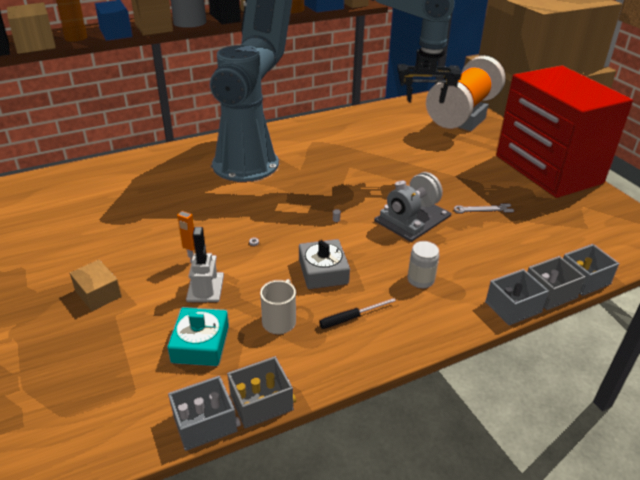

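The overview shows the grey meter at about (326,245) and the black pen and its stand at about (434,270) in the top view. The bearing is at about (202,285), with the orange decoy near (444,314). I'll enlarge these areas next.

```bash
cat > h.py <<'E'
import numpy as np, cv2
from bench import arm
from scipy.spatial.transform import Rotation as R
def q2R(q): return R.from_quat([q[1],q[2],q[3],q[0]]).as_matrix()
def cal(n,st=None):
    c=arm.get_calibration(n); f=240/np.tan(np.radians(c['fovy'])/2)
    K=np.array([[f,0,c['cx']],[0,f,c['cy']],[0,0,1.]])
    if n=='wrist':
        T=np.eye(4);T[:3,:3]=q2R(st['tool_rot']);T[:3,3]=st['tool_pos']
        W=np.linalg.inv(T@c['mount'])
    else: W=c['world_to_cam']
    return K,np.array(c['distortion'],float),W
def ray(n,px,st=None):
    K,D,W=cal(n,st)
    u=cv2.undistortPoints(np.array([[px]],float),K,D)[0,0]
    d=W[:3,:3].T@np.array([u[0],u[1],1]); o=-W[:3,:3].T@W[:3,3]
    return o,d/np.linalg.norm(d)
def atz(n,px,z,st=None):
    o,d=ray(n,px,st); return o+d*(z-o[2])/d[2]
def proj(n,P,st=None):
    K,D,W=cal(n,st)
    return cv2.projectPoints(np.atleast_2d(np.array(P,float)),cv2.Rodrigues(W[:3,:3])[0],W[:3,3],K,D)[0][:,0]
def tri(obs):  # [(cam,px,st)]
    A=0;b=0
    for n,px,st in obs:
        o,d=ray(n,px,st);M=np.eye(3)-np.outer(d,d);A=A+M;b=b+M@o
    return np.linalg.solve(A,b)
def crop(src,dst,x0,y0,w,h,s):
    im=cv2.imread(src)[y0:y0+h,x0:x0+w]
    cv2.imwrite(dst,cv2.resize(im,None,fx=s,fy=s,interpolation=cv2.INTER_CUBIC))
E
python3 - <<'E'
from h import *
crop('pics/top0.png','pics/t_m.png',290,205,75,75,8)
crop('pics/top0.png','pics/t_p.png',400,235,75,90,6)
crop('pics/top0.png','pics/t_b.png',155,240,95,85,6)
E
```

```text
(no output)
```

View pics/t_m.png

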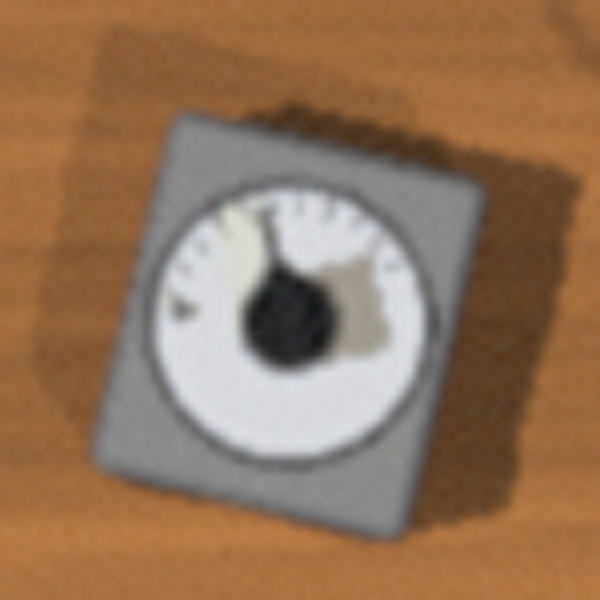

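View pics/t_p.png

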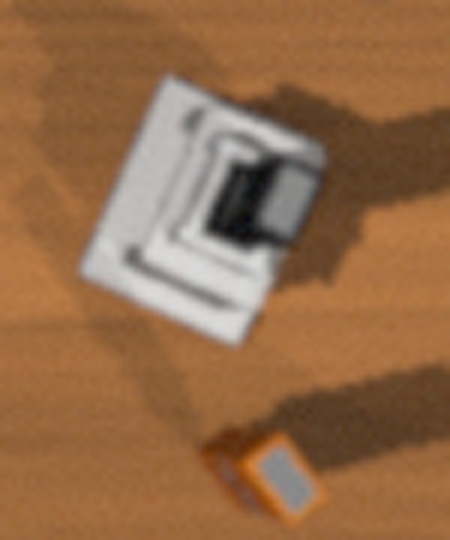

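View pics/t_b.png

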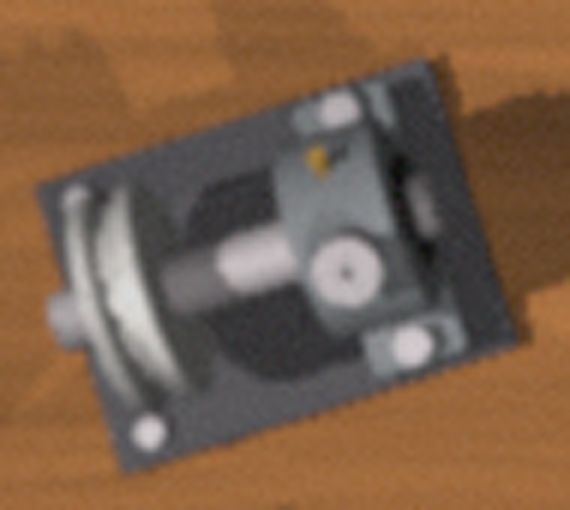

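The crops give these positions (full-image pixels):
- **Meter:** dial centre about (326.2,245.3), pointer tip about (323.6,231.5), stop pin about (313,244).
- **Pen and stand:** pen top at about (448.5,268).
- **Bearing:** pad dot about (213,285.5).

I'll convert these to world positions next.

```bash
python3 - <<'E'
from h import *
crop('pics/scene0.png','pics/s_m.png',290,230,65,65,9)
crop('pics/scene0.png','pics/s_p.png',165,200,75,105,5)
crop('pics/scene0.png','pics/s_b.png',370,165,95,80,7)
f=lambda c,x,y,s:(c[0]+x/s,c[1]+y/s)
m=lambda x,y,z:atz('top',f((290,205),x,y,8),z)
print('dial',m(292,322,.057),'ptr',m(267,212,.06),'pin',m(183,310,.06))
for p in [(180,115),(485,185),(405,538),(95,465)]: print(m(*p,.055))
p=lambda x,y,z:atz('top',f((400,235),x,y,6),z)
print('pen top?',p(292,202,.198+.0),[p(*a,.0) [:2] for a in [(170,78),(325,150),(238,345),(80,272)]])
b=lambda x,y,z:atz('top',f((155,240),x,y,6),z)
print('pad',b(347,272,.138),[b(*a,.01)[:2] for a in [(430,62),(522,340),(125,470),(40,188)]])
E
```

```text
dial [ 0.60514192 -0.00704652  0.057     ] ptr [0.64175541 0.00126848 0.06      ] pin [0.60898145 0.0293063  0.06      ]
[0.67493433 0.03041058 0.055     ]
[ 0.65123673 -0.07181963  0.055     ]
[ 0.53310335 -0.04460589  0.055     ]
[0.55751539 0.05873883 0.055     ]
pen top? [ 0.53875082 -0.30018914  0.198     ] [array([ 0.60107823, -0.29024698]), array([ 0.56766106, -0.36154776]), array([ 0.47793982, -0.3198234 ]), array([ 0.5115786 , -0.24741178])]
pad [0.49886107 0.27969702 0.138     ] [array([0.59451293, 0.26796812]), array([0.46723139, 0.22443057]), array([0.40800357, 0.40557562]), array([0.53665167, 0.44700055])]
```

```bash
python3 - <<'E'
import cv2,numpy as np
ims=[cv2.imread(f'pics/s_{k}.png') for k in 'mpb']
print([i.shape for i in ims])
E
```

```text
[(585, 585, 3), (525, 375, 3), (560, 665, 3)]
```

View pics/s_m.png

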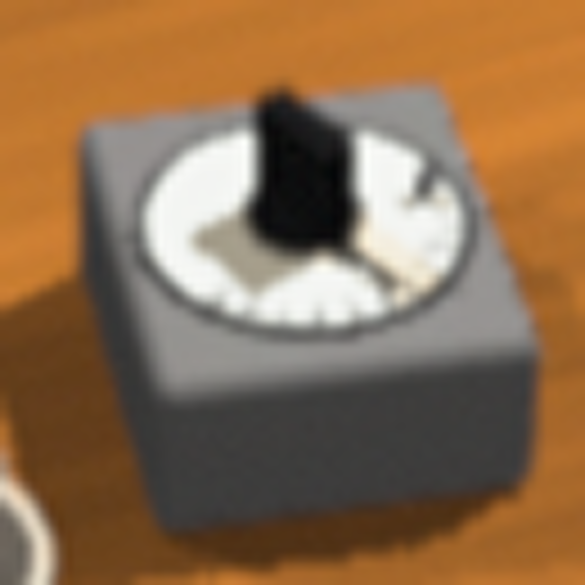

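View pics/s_p.png

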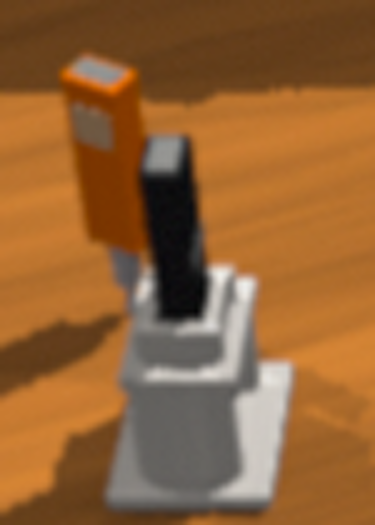

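View pics/s_b.png

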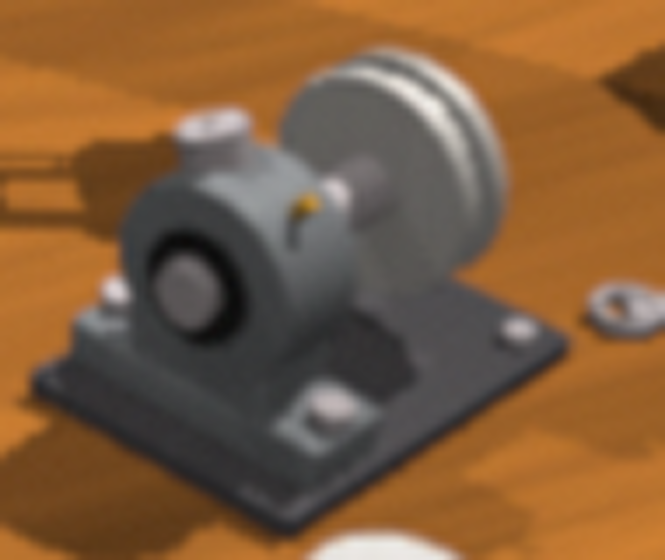

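The meter centre is about (0.605,-0.007), with the meter yawed about -13.3°. The pointer yaw is about 13°, so the knob reads about 1.1 rad. I'll move above the meter and turn the tool toward y-axis yaw -77° on the way.

Request:
servo_tool(slide=[[-45,-26,-2],[-93,-53,-4],[-145,-83,-6],[-197,-112,-8],[-249,-142,-10],[-301,-172,-12],[-353,-201,-12],[-405,-231,-12]], rot=[[0,0,10],[0,0,20],[0,0,30],[0,0,40],[0,0,50],[0,0,60],[0,0,70],[0,0,80]], gripper=[100,100,100,100,100,100,100,100], newtons=20)

```text
time_s: 1.1
tool_pos: [0.5165, 0.1244, 0.25]
tool_rot: [0.0, 0.803, 0.595, -0.001]
wrist_force: [1.3, -0.5, -0.1]
finger_gap: 0.0879
```

```bash
cat >> h.py <<'E'
def go(target_p, target_R):
    """print slide mm and rot deg from present pose to target"""
    s=arm.state(); Rt=q2R(s['tool_rot'])
    print('t',round(s['time_s'],2),'pos',s['tool_pos'].round(4),'slide',(Rt.T@(np.array(target_p)-s['tool_pos'])*1e3).round(1),
      'rot',np.degrees(R.from_matrix(Rt.T@target_R).as_rotvec()).round(2),'F',s['wrist_force'].round(2),'gap',round(s['finger_gap'],4),'q',s['qpos'].round(2))
def down(yaw): # tool y at yaw deg, z down
    a=np.radians(yaw); y=np.array([np.cos(a),np.sin(a),0]); z=np.array([0,0,-1.]); return np.stack([np.cross(y,z),y,z],1)
E
python3 -c "
from h import *
go([.605,-.007,.25],down(-77.2))"
```

```text
t 1.1 pos [0.5165 0.1244 0.25  ] slide [-100.   122.9    0. ] rot [ 0.    0.09 60.29] F [ 1.33 -0.51 -0.1 ] gap 0.0879 q [ 0.01  0.07  1.7  -0.    1.37  0.31]
```

Request:
servo_tool(slide=[[-30,37,0],[-65,80,0],[-100,123,0],[-100,123,0],[-100,123,0],[-100,123,0],[-100,123,0],[-100,123,0]], rot=[[0,0,10],[0,0,20],[0,0,30],[0,0,40],[0,0,50],[0,0,60],[0,0,60],[0,0,60]], gripper=[60,60,60,60,60,60,60,60])

```text
time_s: 2.1
tool_pos: [0.6049, -0.007, 0.2498]
tool_rot: [0.0, 0.993, 0.116, -0.001]
wrist_force: [-0.2, 0.8, -0.1]
finger_gap: 0.0529
```

```bash
python3 -c "
from h import *
go([.605,-.007,.25],down(-77.2))
s=arm.state();im=arm.camera('wrist');cv2.imwrite('pics/w1.png',im[:,:,::-1])
import pickle;pickle.dump(s,open('w1.pkl','wb'))
print(proj('wrist',[[.605,-.007,.057],[.605,-.007,.094],[.6418,.0013,.06]],s))
"
```

```text
t 2.1 pos [ 0.6049 -0.007   0.2498] slide [ 0.1  0.  -0.2] rot [0.03 0.1  0.49] F [-0.24  0.8  -0.08] gap 0.0529 q [-0.21  0.24  1.52 -0.    1.39  1.13]
[[322.29236491 204.19787581]
 [322.27374786 215.19862451]
 [322.72132538 156.92235626]]
```

View pics/w1.png

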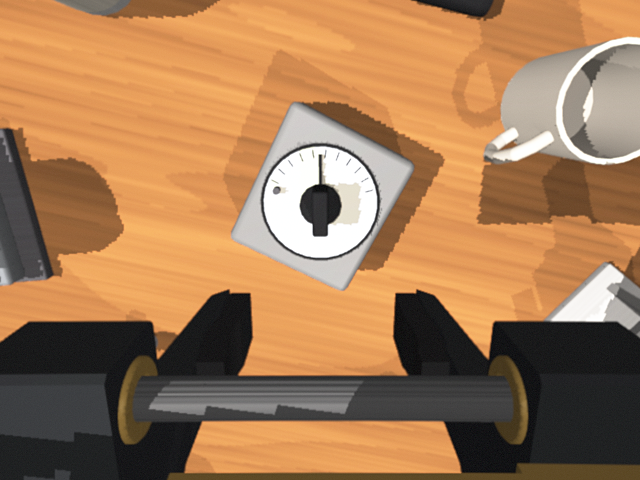

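The wrist view shows the knob bar vertical at about (320,205), with the pointer tip at (320,155) and the pin at (277,189). The bar is aligned with the jaws, about 1 mm to the left. I'll descend and close.

Request:
servo_tool(slide=[[0,-1,45],[0,-1,95],[0,-1,140],[0,-1,170],[0,-1,181],[0,-1,181],[0,-1,181],[0,-1,181]], rot=[[0,0,0],[0,0,0],[0,0,0],[0,0,0],[0,0,0],[0,0,0],[0,0,0],[0,0,0]], gripper=[50,50,50,50,50,10,10,10], newtons=10)

```text
time_s: 3.15
tool_pos: [0.6055, -0.0064, 0.0704]
tool_rot: [0.001, 0.993, 0.116, 0.0]
wrist_force: [-0.7, -0.8, -0.5]
finger_gap: 0.0164
```

```bash
python3 -c "
from h import *
go([.605,-.007,.068],down(-77.2+64))
s=arm.state();im=arm.camera('wrist');cv2.imwrite('pics/w2.png',im[:,:,::-1])
"
```

```text
t 3.15 pos [ 0.6055 -0.0064  0.0704] slide [-0.6  0.5  2.4] rot [ 1.100e-01  1.000e-02 -6.353e+01] F [-0.65 -0.75 -0.47] gap 0.0164 q [-0.21  0.44  1.64 -0.    1.06  1.13]
```

View pics/w2.png

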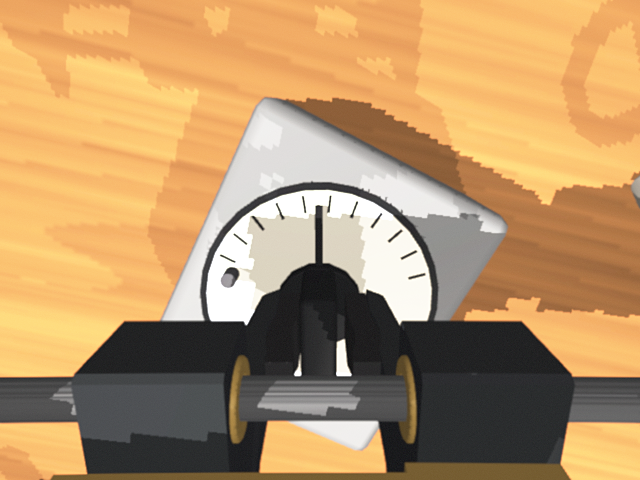

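The fingers are around the bar but still closing (gap 16.4 mm). Next I'll close fully, then turn counter-clockwise, which is negative about tool z.

Request:
servo_tool(slide=[[0,0,1],[0,0,1],[0,0,1],[0,0,1],[0,0,1],[0,0,1],[0,0,1],[0,0,1]], rot=[[0,0,0],[0,0,0],[0,0,-9],[0,0,-18],[0,0,-27],[0,0,-36],[0,0,-45],[0,0,-54]], gripper=[5,5,5,5,5,5,5,5], newtons=10)

```text
time_s: 4.2
tool_pos: [0.6051, -0.0049, 0.0703]
tool_rot: [-0.0, 0.831, 0.556, 0.0]
wrist_force: [-3.7, 3.6, 7.0]
finger_gap: 0.0121
```

```bash
python3 -c "
from h import *
go([.605,-.007,.068],down(-77.2+64))
s=arm.state();print(s['moment']);im=arm.camera('wrist');cv2.imwrite('pics/w3.png',im[:,:,::-1])
"
```

```text
t 4.2 pos [ 0.6051 -0.0049  0.0703] slide [-1.9  0.7  2.3] rot [-0.   -0.06 -9.25] F [-3.74  3.63  7.03] gap 0.0121 q [-0.2   0.44  1.64  0.    1.06  0.19]
[ 0.56823282  0.80625989 -0.01878895]
```

View pics/w3.png

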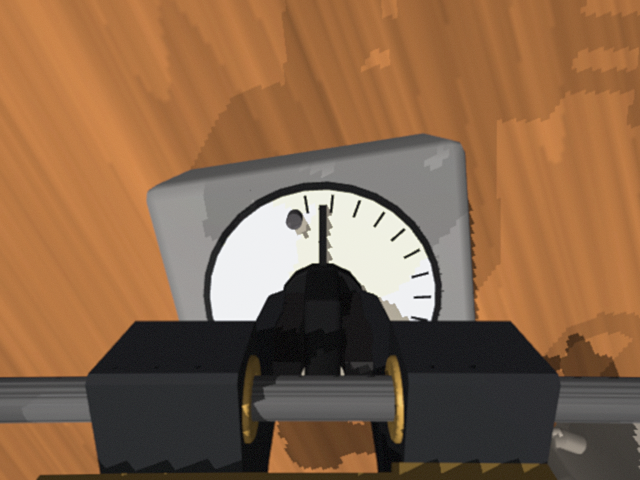

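The pointer followed and is now just right of the pin at (294,219), with about 9° left. There's about 7 N pushing up at the fingertips, so I'll raise 2 mm and turn on into the stop with a small overshoot.

Request:
servo_tool(slide=[[-1,0,-2],[-1,0,-2],[-1,0,-2],[-1,0,-2],[-1,0,-2],[-1,0,-2],[-1,0,-2],[-1,0,-2]], rot=[[0,0,-4],[0,0,-7],[0,0,-10],[0,0,-13],[0,0,-15],[0,0,-15],[0,0,-15],[0,0,-15]], gripper=[5,5,5,5,5,5,5,5])

```text
time_s: 5.25
tool_pos: [0.6046, -0.0058, 0.0717]
tool_rot: [-0.0, 0.75, 0.662, 0.0]
wrist_force: [5.7, 1.2, -13.4]
finger_gap: 0.0136
```

```bash
python3 -c "
from h import *
go([.605,-.007,.068],down(-77.2+64))
s=arm.state();print(s['moment']);im=arm.camera('wrist');cv2.imwrite('pics/w4.png',im[:,:,::-1])
"
```

```text
t 5.25 pos [ 0.6046 -0.0058  0.0717] slide [-1.1  0.5  3.7] rot [-0.   -0.06  6.1 ] F [  5.71   1.25 -13.36] gap 0.0136 q [-0.21  0.44  1.64  0.    1.06 -0.08]
[ 0.03400148 -0.7882473  -0.20957974]
```

View pics/w4.png

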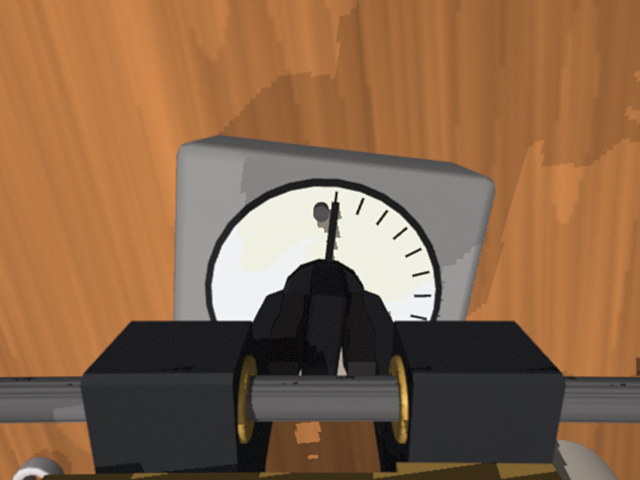

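The pointer tip now rests against the stop pin at (321,211) and the gripper has overshot, so the knob is at its stop. I'll release and go straight up.

Request:
servo_tool(slide=[[0,0,0],[0,0,0],[0,0,0],[0,0,-40],[0,0,-90],[0,0,-145],[0,0,-200],[0,0,-230]], rot=[[0,0,0],[0,0,0],[0,0,0],[0,0,0],[0,0,0],[0,0,0],[0,0,0],[0,0,0]], gripper=[50,50,50,50,50,50,50,50])

```text
time_s: 6.3
tool_pos: [0.6055, -0.0063, 0.3061]
tool_rot: [0.002, 0.749, 0.662, 0.002]
wrist_force: [-0.2, -0.6, -0.5]
finger_gap: 0.0441
```

```bash
python3 -c "
from h import *
s=arm.state();im=arm.camera('wrist');cv2.imwrite('pics/w5.png',im[:,:,::-1])
f=lambda c,x,y,s:(c[0]+x/s,c[1]+y/s)
p=lambda x,y,z:atz('top',f((400,235),x,y,6),z)
print(p(292,202,.18), p(285,478,.18))
go([.54,-.303,.30],down(-115.6))
"
```

```text
[ 0.53919775 -0.30433922  0.18      ] [ 0.42752921 -0.29965826  0.18      ]
t 6.35 pos [ 0.6067 -0.0065  0.3097] slide [-302.5  -29.7    9.4] rot [  0.39  -0.55 108.51] F [0.89 0.51 2.34] gap 0.0442 q [-0.21  0.2   1.45  0.    1.49 -0.08]
```

View pics/w5.png

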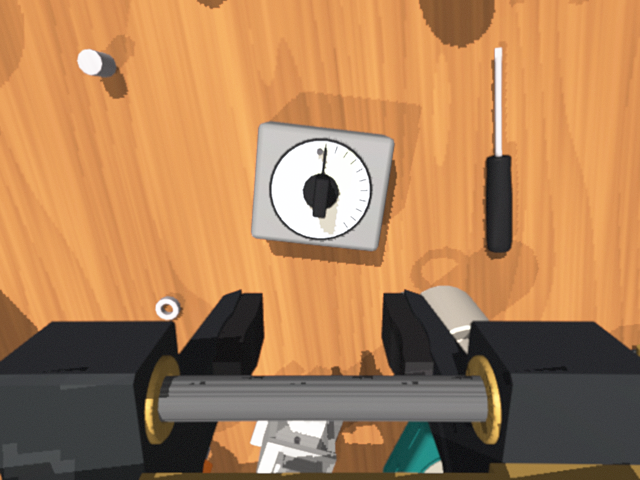

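The pointer stays at the pin: tip at (325,147), pin at (319,152). Moving over the pen stand next.

Request:
servo_tool(slide=[[-30,-3,9],[-75,-8,9],[-125,-12,9],[-175,-17,9],[-225,-22,9],[-270,-26,9],[-300,-29,9],[-302,-30,9]], rot=[[0,0,10],[0,0,20],[0,0,30],[0,0,40],[0,0,50],[0,0,60],[0,0,70],[0,0,80]], gripper=[60,60,60,60,60,60,60,60])

```text
time_s: 7.35
tool_pos: [0.5386, -0.3048, 0.2996]
tool_rot: [0.001, 1.0, 0.021, 0.004]
wrist_force: [0.5, 0.3, 0.2]
finger_gap: 0.0526
```

Request:
servo_tool(slide=[[0,0,0],[0,0,0],[0,0,0],[0,0,0],[0,0,0],[0,0,0],[0,0,0],[0,0,0]], rot=[[0,0,10],[0,0,20],[0,0,29],[0,0,29],[0,0,29],[0,0,29],[0,0,29],[0,0,29]], gripper=[70,70,70,70,70,70,70,70])

```text
time_s: 8.35
tool_pos: [0.5387, -0.3048, 0.2996]
tool_rot: [-0.001, 0.973, -0.23, 0.005]
wrist_force: [-0.5, -0.4, 0.5]
finger_gap: 0.0616
```

```bash
python3 -c "
from h import *
import pickle
s=arm.state();im=arm.camera('wrist');cv2.imwrite('pics/w6.png',im[:,:,::-1]);pickle.dump(s,open('w6.pkl','wb'))
go([.54,-.304,.30],down(-115.6))
print(proj('wrist',[[.54,-.304,.18],[.54,-.304,.0],[.54,-.304,.093]],s))
"
```

```text
t 8.4 pos [ 0.5386 -0.3048  0.2996] slide [ 0.9 -1.3 -0.4] rot [-0.17 -0.49 -0.98] F [ 0.05 -0.03 -0.8 ] gap 0.0613 q [-0.71  0.23  1.43  0.01  1.48  1.33]
[[320.98802183 229.5617162 ]
 [322.15454371 184.46654322]
 [321.69184723 202.35724868]]
```

View pics/w6.png

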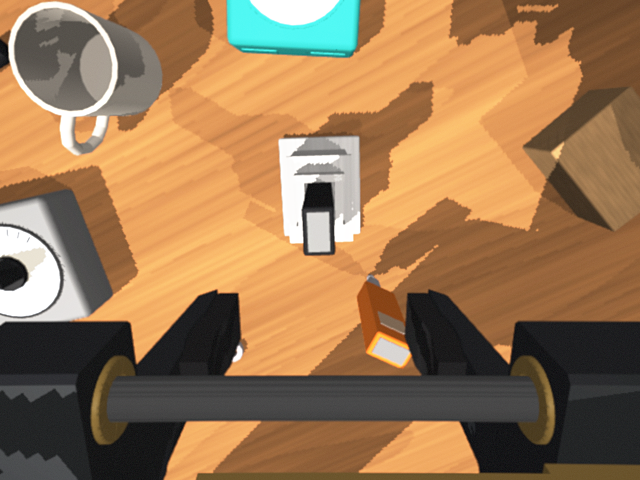

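The pen top is centred near (319,231), within about 1 px of the prediction. The orange decoy, at (390,350), is about 10 cm off to the -x side of the tool and well clear. I'll zoom in to check the pen's yaw.

```bash
python3 -c "
from h import *
crop('pics/w6.png','pics/w6c.png',270,125,100,140,4)
"
```

```text
(no output)
```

View pics/w6c.png

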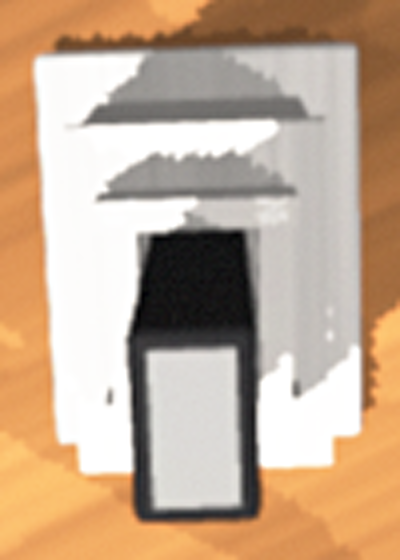

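Request:
servo_tool(slide=[[0,-2,40],[0,-2,85],[0,-2,130],[0,-2,160],[0,-2,170],[0,-2,170],[0,-2,170],[0,-2,170]], rot=[[0,-0.5,-1],[0,-0.5,-1],[0,-0.5,-1],[0,-0.5,-1],[0,-0.5,-1],[0,-0.5,-1],[0,-0.5,-1],[0,-0.5,-1]], gripper=[70,70,70,70,70,70,70,70])

```text
time_s: 9.4
tool_pos: [0.5418, -0.3038, 0.1313]
tool_rot: [-0.001, 0.975, -0.221, 0.001]
wrist_force: [-0.1, 0.4, 1.5]
finger_gap: 0.0619
```

```bash
python3 -c "
from h import *
import pickle
s=arm.state();im=arm.camera('wrist');cv2.imwrite('pics/w7.png',im[:,:,::-1]);pickle.dump(s,open('w7.pkl','wb'))
go([.54,-.304,.129],down(-115.6))
print(proj('wrist',[s['tool_pos']+[0,0,.051]],s))
cv2.imwrite('pics/s7.png',arm.camera('scene')[:,:,::-1]);crop('pics/s7.png','pics/s7c.png',130,130,160,180,3)
"
```

```text
t 9.45 pos [ 0.5417 -0.3037  0.131 ] slide [-1.4  1.   2. ] rot [-0.14 -0.12  0.03] F [-0.17 -0.37 -0.44] gap 0.0617 q [-0.7   0.39  1.57  0.    1.18  1.31]
[[321.76124301 404.842206  ]]
```

View pics/w7.png

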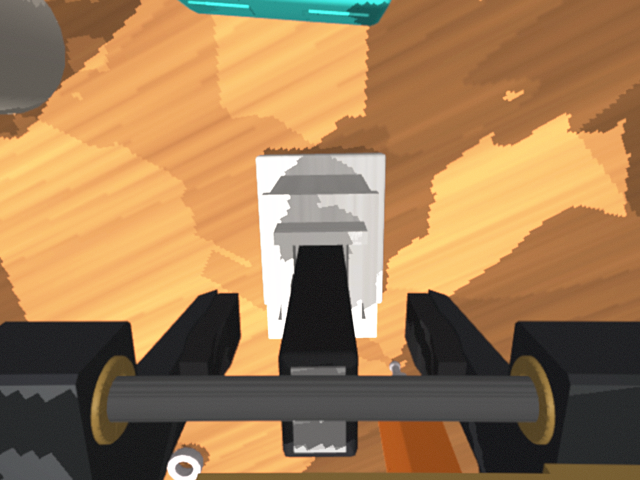

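View pics/s7c.png

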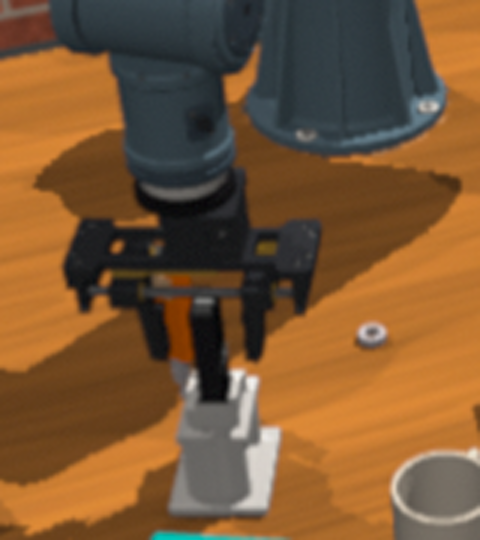

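The pen is centred between the jaws: its top spans (282–356, 352–455), against a predicted centre of (322,405). I'll close on it.

Request:
servo_tool(slide=[[0,0,2],[0,0,2],[0,0,2],[0,0,2],[0,0,2],[0,0,2],[0,0,2],[0,0,2]], rot=[[0,0,0],[0,0,0],[0,0,0],[0,0,0],[0,0,0],[0,0,0],[0,0,0],[0,0,0]], gripper=[15,15,15,15,15,15,15,15], newtons=25)

```text
time_s: 10.5
tool_pos: [0.5415, -0.3035, 0.1286]
tool_rot: [-0.001, 0.975, -0.221, 0.001]
wrist_force: [0.8, 0.6, -0.0]
finger_gap: 0.0208
```

Request:
servo_tool(slide=[[0,0,-5],[0,0,-15],[0,0,-30],[0,0,-60],[0,0,-100],[0,0,-140],[0,0,-160],[0,0,-160]], rot=[[0,0,0],[0,0,0],[0,0,0],[0,0,0],[0,0,0],[0,0,0],[0,0,0],[0,0,0]], gripper=[15,15,15,15,15,15,15,15])

```text
time_s: 11.5
tool_pos: [0.5417, -0.3043, 0.2906]
tool_rot: [-0.0, 0.975, -0.221, 0.003]
wrist_force: [-0.4, 0.1, -2.6]
finger_gap: 0.0207
```

```bash
python3 -c "
from h import *
import pickle
s=arm.state();im=arm.camera('wrist');cv2.imwrite('pics/w8.png',im[:,:,::-1]);pickle.dump(s,open('w8.pkl','wb'))
cv2.imwrite('pics/s8.png',arm.camera('scene')[:,:,::-1]);crop('pics/s8.png','pics/s8c.png',130,60,160,220,3)
p=s['tool_pos'];z=q2R(s['tool_rot'])[:,2]
print(proj('wrist',[p+z*.104],s), proj('scene',[p+z*(-.019-.032),p+z*(.073-.019),p+z*.104]))
go(p,down(-115.6))
"
```

```text
[[322.45489615 236.19255057]] [[187.89898772 171.74767431]
 [193.35722402 211.83494459]
 [195.80572166 229.64136965]]
t 11.6 pos [ 0.5405 -0.3033  0.2871] slide [ 1.5  0.3 -3.5] rot [-0.18  0.04  0.02] F [-0.5   0.27 -2.34] gap 0.0211 q [-0.7   0.25  1.43  0.    1.47  1.31]
```

View pics/w8.png

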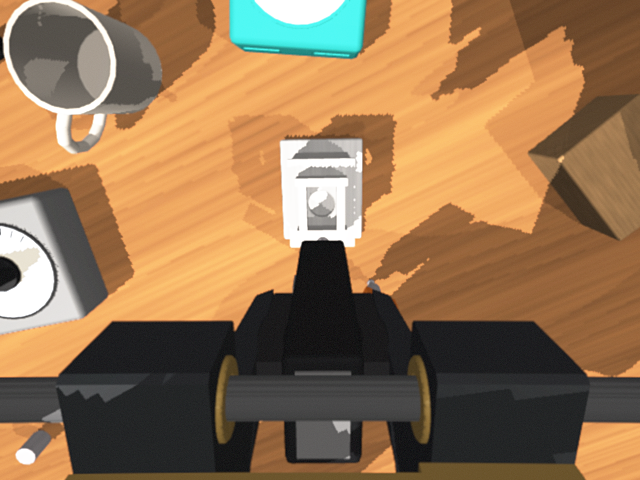

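View pics/s8c.png

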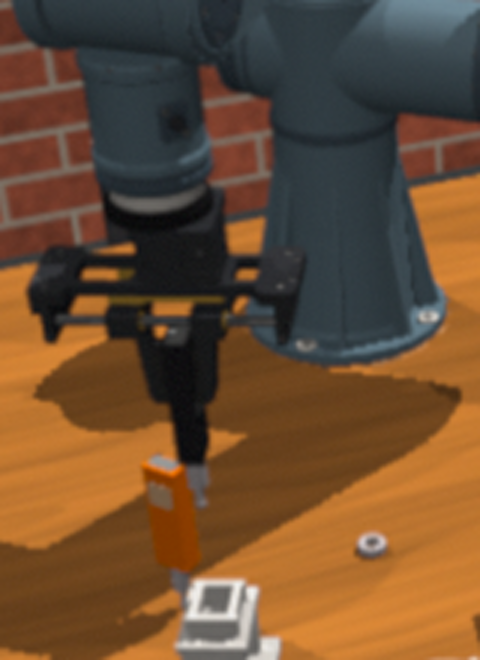

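The pen is out of the stand and gripped (gap 20.7 mm), with its tip near (321,241) in the wrist view, along the tool axis. Next I'll locate the pad by triangulation.

```bash
cat >> h.py <<'E'
def padR(byaw,tilt=20):
    a=np.radians(byaw); t=np.radians(tilt)
    n=np.array([-np.sin(t)*np.cos(a),-np.sin(t)*np.sin(a),np.cos(t)])
    y=np.array([np.sin(a),-np.cos(a),0]); z=-n
    return np.stack([np.cross(y,z),y,z],1),n
E
python3 -c "
from h import *
a=('top',(155+347/6,240+272/6),None); b=('scene',(370+212/7,165+125/7),None)
P=tri([a,b]);print('pad',P,proj('top',P)-np.array(a[1]),proj('scene',P)-np.array(b[1]), atz('scene',b[1],.138),atz('top',a[1],.138))
# bearing frame check
c=np.array([[155+x/6,240+y/6] for x,y in [(430,62),(522,340),(125,470),(40,188)]])
Q=np.array([atz('top',p,.012) for p in c]);print(Q.mean(0), np.degrees(np.arctan2(*(Q[3]-Q[0])[[1,0]])),np.degrees(np.arctan2(*(Q[2]-Q[1])[[1,0]])),np.degrees(np.arctan2(*(Q[0]-Q[1])[[1,0]])),np.degrees(np.arctan2(*(Q[3]-Q[2])[[1,0]])))
Rp,n=padR(17.9)
go(np.array([.499,.280,.138])+n*(.104+.08),Rp)
"
```

```text
pad [0.49976635 0.2812012  0.13873134] [[-0.64941878 -0.3596939 ]] [[-0.6718415   0.06153702]] [0.4992873  0.28377772 0.138     ] [0.49886107 0.27969702 0.138     ]
[0.50160545 0.33580731 0.012     ] 107.91024791717415 108.10585716232512 18.883615691902765 17.848657816574384
t 11.6 pos [ 0.5405 -0.3033  0.2871] slide [-335.  -465.   -22.1] rot [  7.4   19.   -43.06] F [-0.5   0.27 -2.34] gap 0.0211 q [-0.7   0.25  1.43  0.    1.47  1.31]
```

Request:
servo_tool(slide=[[-20,-28,-2],[-54,-74,-4],[-90,-125,-6],[-130,-181,-9],[-170,-237,-11],[-211,-293,-14],[-248,-344,-16],[-285,-395,-19]], rot=[[0,0,-3],[1,2,-7],[2,4,-12],[3,7,-17],[4,10,-22],[5,12,-27],[5.5,14,-32],[6.3,16,-37]], gripper=[15,15,15,15,15,15,15,15])

```text
time_s: 12.6
tool_pos: [0.4561, 0.1571, 0.3045]
tool_rot: [-0.024, 0.984, 0.102, 0.145]
wrist_force: [1.1, -0.5, -1.8]
finger_gap: 0.0212
```

```bash
python3 -c "
from h import *
Rp,n=padR(18.1)
go(np.array([.4993,.280,.138])+n*(.104+.08),Rp)
"
```

```text
t 12.6 pos [0.4561 0.1571 0.3045] slide [   6.3 -104.6   -2.9] rot [ 0.98  3.1  -6.15] F [ 1.15 -0.5  -1.84] gap 0.0212 q [ 0.04 -0.3   1.96  0.07  1.2   1.39]
```

Request:
servo_tool(slide=[[2,-30,-1],[4,-65,-2],[6,-90,-3],[6,-105,-3],[6,-105,-3],[6,-105,-3],[6,-105,-3],[6,-105,-3]], rot=[[0.3,1,-2],[0.6,2,-4],[1,3,-6],[1,3,-6],[1,3,-6],[1,3,-6],[1,3,-6],[1,3,-6]], gripper=[15,15,15,15,15,15,15,15])

```text
time_s: 13.6
tool_pos: [0.4393, 0.2602, 0.3108]
tool_rot: [-0.027, 0.973, 0.153, 0.171]
wrist_force: [-0.4, 0.2, -1.7]
finger_gap: 0.021
```

```bash
python3 -c "
from h import *
import pickle
Rp,n=padR(18.1)
s=arm.state();im=arm.camera('wrist');cv2.imwrite('pics/w9.png',im[:,:,::-1]);pickle.dump(s,open('w9.pkl','wb'))
go(np.array([.4993,.280,.138])+n*(.104+.08),Rp)
p=s['tool_pos'];z=q2R(s['tool_rot'])[:,2]
print(proj('wrist',[p+z*.104,[.4993,.28,.138]],s))
for c in ('scene','top'):
  cv2.imwrite(f'pics/{c}9.png',arm.camera(c)[:,:,::-1])
crop('pics/scene9.png','pics/s9c.png',350,70,130,170,3.5)
print(proj('scene',[p+z*.104,[.4993,.28,.138]]))
"
```

```text
t 13.65 pos [0.4393 0.2603 0.3109] slide [ 0.2 -0.1  0.1] rot [-0.   0.1 -0.2] F [-0.69  0.22 -2.15] gap 0.021 q [ 0.3  -0.26  1.93  0.01  1.13  1.56]
[[322.14468494 236.26958402]
 [321.98898535 206.51503395]]
[[393.860078   155.72725617]
 [399.13010425 183.15590975]]
```

View pics/w9.png

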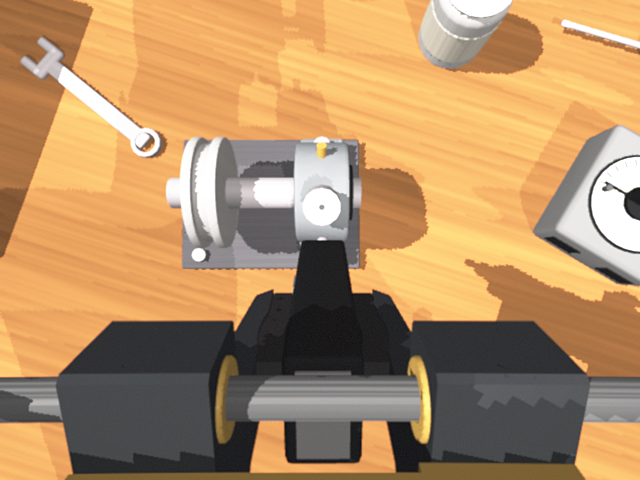

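```bash
python3 -c "
import cv2
a=cv2.imread('pics/s9c.png');print(a.shape)"
```

```text
(595, 455, 3)
```

View pics/s9c.png

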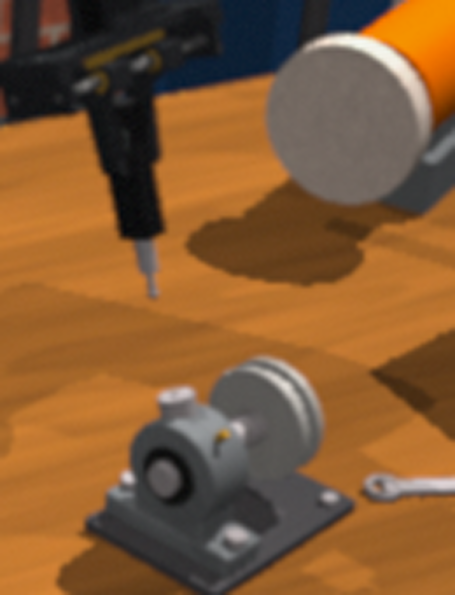

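The pad dot appears at (321.5,207), against a predicted (322,206.5). In the scene view the pen tip is within 1 px of prediction. I'll descend 70 mm along the pen axis, then check.

Request:
servo_tool(slide=[[0,0,10],[0,0,25],[0,0,40],[0,0,52],[0,0,62],[0,0,68],[0,0,70],[0,0,70]], rot=[[0,0,0],[0,0,0],[0,0,0],[0,0,0],[0,0,0],[0,0,0],[0,0,0],[0,0,0]], gripper=[15,15,15,15,15,15,15,15])

```text
time_s: 14.75
tool_pos: [0.462, 0.268, 0.2454]
tool_rot: [-0.028, 0.973, 0.153, 0.171]
wrist_force: [0.7, 0.2, -1.9]
finger_gap: 0.0209
```

```bash
cat > look.py <<'E'
import sys
from h import *
import pickle
t=sys.argv[1]
Rp,n=padR(18.1)
s=arm.state();im=arm.camera('wrist');cv2.imwrite(f'pics/w{t}.png',im[:,:,::-1]);pickle.dump(s,open(f'w{t}.pkl','wb'))
go(np.array([.4993,.280,.138])+n*(.104),Rp)
p=s['tool_pos'];Rt=q2R(s['tool_rot']);z=Rt[:,2]
L=[p+z*.104,[.4993,.28,.138],p+Rt@[.0165,.0105,.054],p+Rt@[.0165,-.0105,.054]]
print('wrist',proj('wrist',L,s).round(1).tolist())
for c in ('scene','top'):
  cv2.imwrite(f'pics/{c}{t}.png',arm.camera(c)[:,:,::-1]); print(c,proj(c,L[:2]).round(1).tolist())
crop(f'pics/scene{t}.png',f'pics/s{t}c.png',360,120,80,80,7.5)
E
python3 look.py 10
```

```text
t 14.8 pos [0.462  0.268  0.2456] slide [-0.   0.1 10.5] rot [-0.01  0.05 -0.18] F [ 1.03  0.31 -1.93] gap 0.0208 q [ 0.3  -0.15  1.96  0.01  0.98  1.56]
wrist [[322.1, 236.3], [322.4, 231.3], [343.8, 232.8], [300.2, 232.8]]
scene [[398.5, 179.6], [399.1, 183.2]]
top [[212.3, 286.6], [212.7, 285.2]]
```

View pics/w10.png

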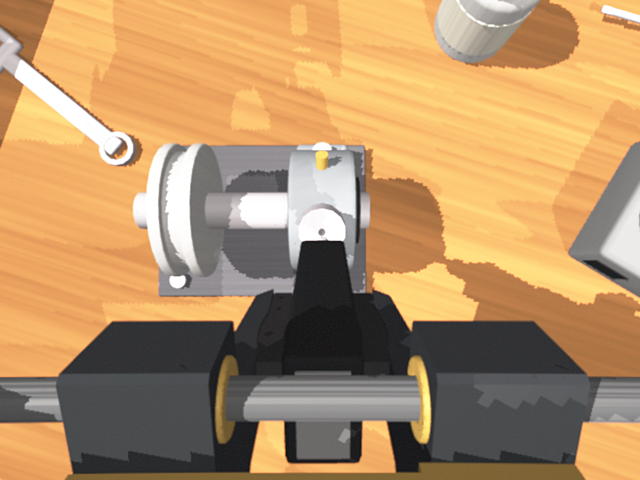

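View pics/s10c.png

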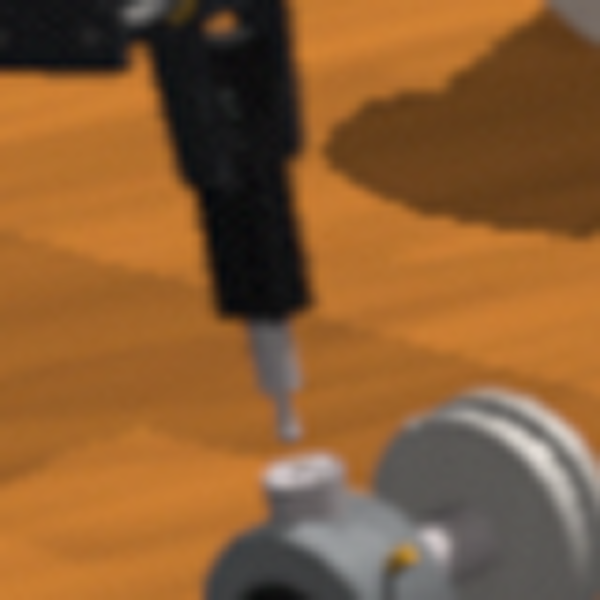

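The wrist view shows the pad dot at (321.5,232), where I expected it. The pen's lower edge is at row 241, against a predicted 233. That suggests the pen sits about 3 mm toward tool -x in the grip. I'll check that closer.

```bash
python3 -c "
from h import *
import pickle
s=pickle.load(open('w10.pkl','rb'));p=s['tool_pos'];Rt=q2R(s['tool_rot'])
for zz in (.054,-.051):
  print(zz,proj('wrist',[p+Rt@np.array([a*.0165,b*.0105,zz]) for a in(1,-1) for b in (1,-1)],s).round(1).tolist())
s=pickle.load(open('w8.pkl','rb'));p=s['tool_pos'];Rt=q2R(s['tool_rot'])
print(proj('wrist',[p+Rt@[0.004,0,.1],p+Rt@[-.004,0,.1],p+Rt@[0.008,0,.082],p+Rt@[-.003,0,.104]],s))
crop('pics/w10.png','pics/w10c.png',270,195,105,105,6);crop('pics/w8.png','pics/w8c.png',270,195,105,105,6)
a=cv2.hconcat([cv2.resize(cv2.imread('pics/w8c.png'),(400,400)),cv2.resize(cv2.imread('pics/w10c.png'),(400,400))]);cv2.imwrite('pics/wc.png',a)
crop('pics/w10.png','pics/w10d.png',270,350,105,125,5)
"
```

```text
0.054 [[343.8, 232.8], [300.2, 232.8], [342.9, 295.7], [301.3, 295.8]]
-0.051 [[363.7, 348.9], [279.4, 349.0], [360.7, 457.6], [282.8, 457.7]]
[[322.12843096 231.70943041]
 [322.14873186 244.57713267]
 [322.08952706 233.64573551]
 [322.15157554 241.01526058]]
```

View pics/wc.png

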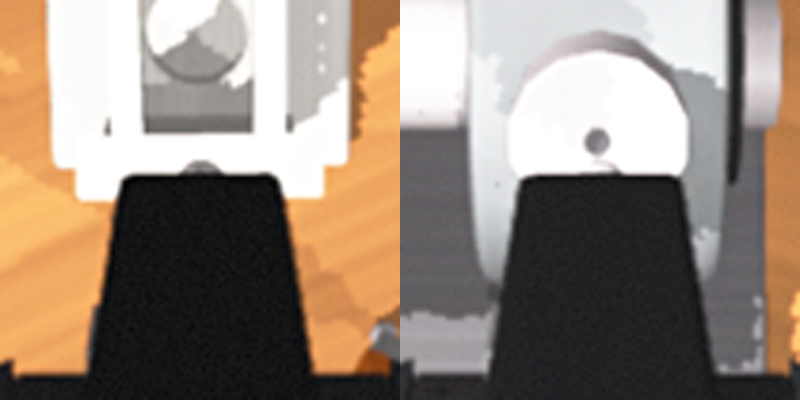

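View pics/w10d.png

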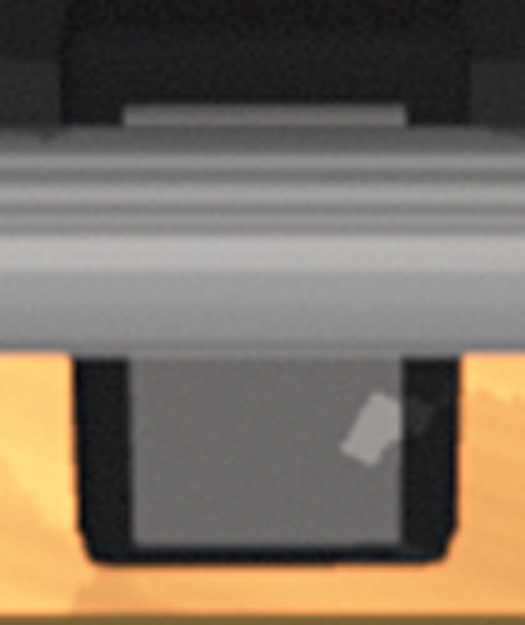

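Three readings put the pen about 1.6 mm (top), 4 mm (lower end) and 3.3 mm (tip) toward tool -x, which means a lean of about 1°. The scene view also puts the tip about 3 mm short in that direction. I'll correct with rot y +1°, x +1.5 mm and y -0.5 mm while approaching to light contact.

Request:
servo_tool(slide=[[1,0,2],[1.5,-0.5,4],[1.5,-0.5,6],[1.5,-0.5,8],[1.5,-0.5,10],[1.5,-0.5,11.5],[1.5,-0.5,13],[1.5,-0.5,13]], rot=[[0,0.5,0],[0,1,0],[0,1,0],[0,1,0],[0,1,0],[0,1,0],[0,1,0],[0,1,0]], gripper=[15,15,15,15,15,15,15,15])

```text
time_s: 15.9
tool_pos: [0.4675, 0.2703, 0.234]
tool_rot: [-0.029, 0.971, 0.153, 0.18]
wrist_force: [-1.5, -0.7, -0.2]
finger_gap: 0.0208
```

```bash
python3 look.py 11
```

```text
t 15.95 pos [0.4675 0.2703 0.2341] slide [-1.6  0.7 -2.3] rot [-0.01 -0.97 -0.18] F [-0.5  -0.22 -0.78] gap 0.0207 q [ 0.3  -0.13  1.98  0.01  0.93  1.56]
wrist [[322.1, 236.3], [323.2, 242.7], [343.8, 232.8], [300.2, 232.9]]
scene [[400.3, 184.0], [399.1, 183.2]]
top [[212.1, 283.7], [212.7, 285.2]]
```

View pics/s11c.png

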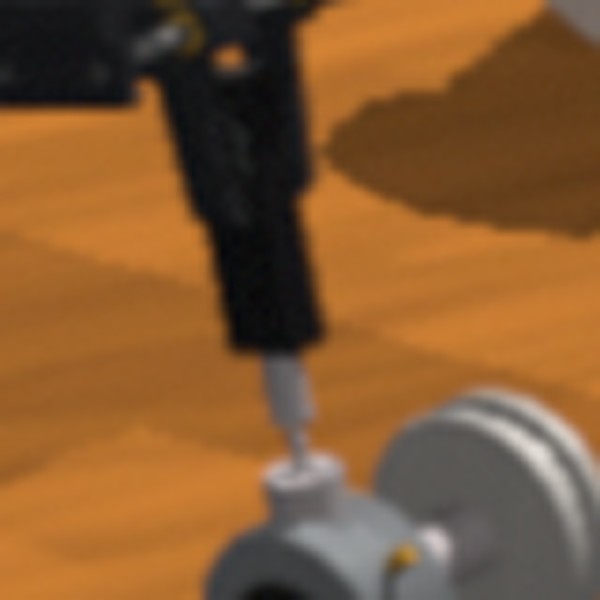

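```bash
python3 -c "
from h import *
crop('pics/w11.png','pics/w11c.png',270,195,105,80,7)"
```

```text
(no output)
```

View pics/w11c.png

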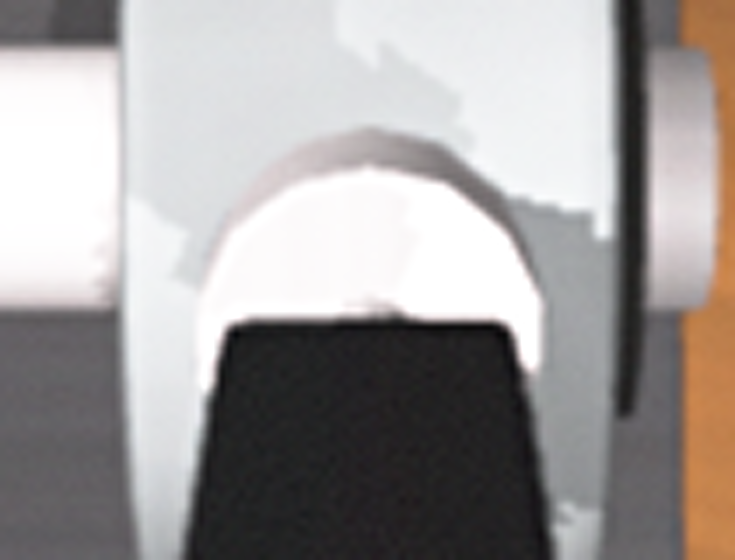

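The tip is on the pad: the pad centre is at about (323,242) in the wrist view and the tip contact lands there within about 1 mm. The force change is about 1.6 N, so the spring is in by about 2 mm. I'll press 2.8 mm further.

Request:
servo_tool(slide=[[0,0,1],[0,0,1.5],[0,0,2],[0,0,2.5],[0,0,2.8],[0,0,2.8],[0,0,2.8],[0,0,2.8]], rot=[[0,0,0],[0,0,0],[0,0,0],[0,0,0],[0,0,0],[0,0,0],[0,0,0],[0,0,0]], gripper=[15,15,15,15,15,15,15,15])

```text
time_s: 17.05
tool_pos: [0.4685, 0.2706, 0.2316]
tool_rot: [-0.029, 0.971, 0.153, 0.18]
wrist_force: [-1.5, -0.0, 0.8]
finger_gap: 0.0206
```

```bash
python3 look.py 12; python3 -c "
from h import *
F=[]
for i in range(10):
  F.append(arm.state()['wrist_force']);arm.camera('top')
print(np.mean(F,0),np.std(F,0)); n=padR(18.1)[1];print(np.mean(F,0)@n)
im=arm.camera('top');cv2.imwrite('pics/top13.png',im[:,:,::-1])
crop('pics/w12.png','pics/w12c.png',270,195,105,80,7)"
```

```text
t 17.1 pos [0.4685 0.2706 0.2316] slide [-1.6  0.7 -5.1] rot [-0.   -0.97 -0.18] F [-1.45 -0.42  0.64] gap 0.0206 q [ 0.3  -0.12  1.98  0.01  0.92  1.56]
wrist [[322.1, 236.3], [323.2, 244.1], [343.8, 232.8], [300.2, 232.9]]
scene [[400.5, 184.9], [399.1, 183.2]]
top [[212.2, 283.4], [212.7, 285.2]]
[-1.34853322 -0.28300994  0.60402626] [0.60233265 0.5668732  0.60351661]
1.0360730923613202
```

View pics/s12c.png

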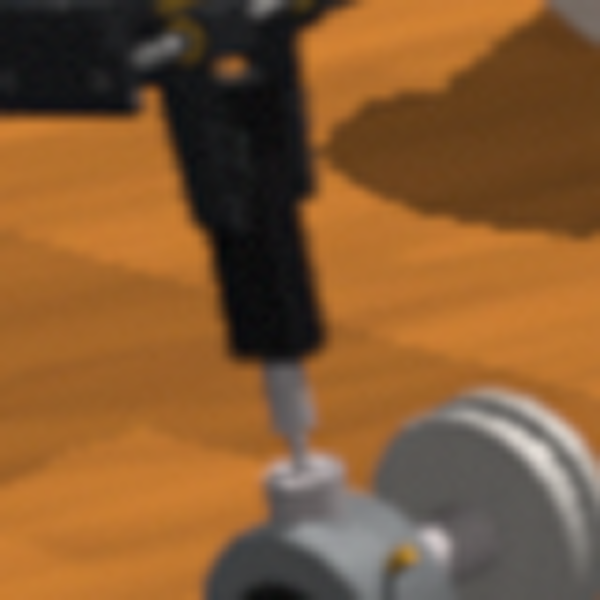

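View pics/top13.png

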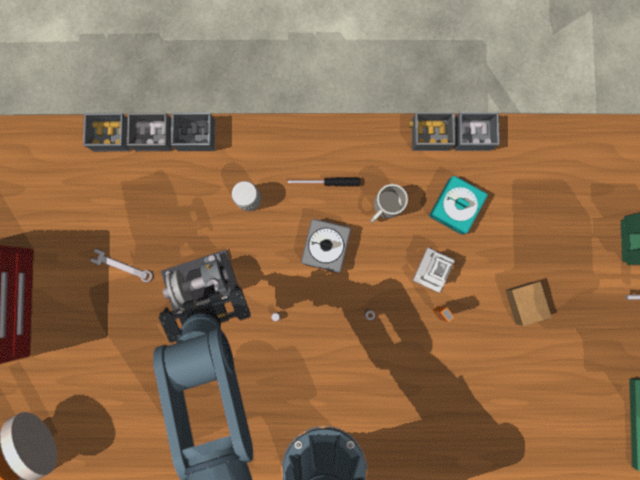

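View pics/w12c.png

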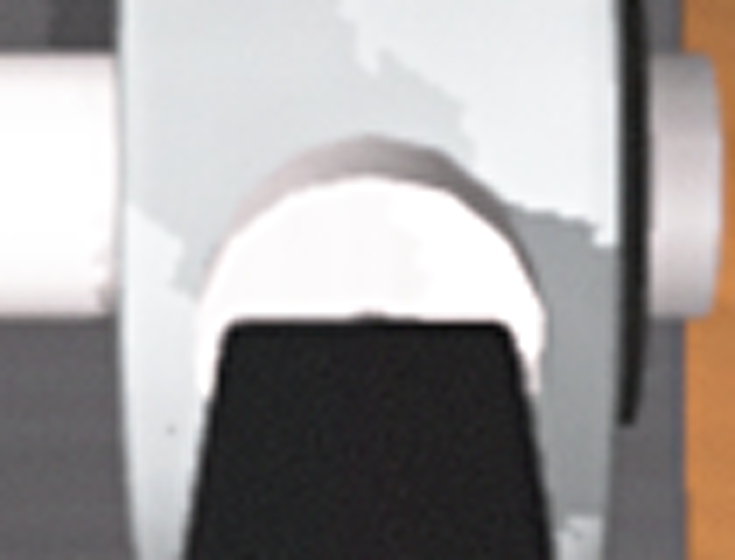

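The pad force is about 2.9 N (1.04 N measured, against a carried-weight baseline of about -1.9 N). That puts the spring about 5 mm in. In the top view the bystanders look unmoved. Handing in.

```bash
python3 -c "
from h import *
print(arm.finish_job()); s=arm.state(); print(s['time_s'],s['tool_pos'],s['wrist_force'],s['finger_gap'])"
```

```text
the job is handed in; nothing more can be done
None
the job is handed in; nothing more can be done
```

I turned the peak knob back to its zero stop, took the black pen out of its stand and handed in with its tip pressed on the pad, after about 17.7 s of the 58 s. The hand-in reported no verdict, so these are my last checks before it:

- **Pointer:** it rests beside the stop pin, seen in the wrist view after I let go of the knob. I did not zoom in on it again at the end.
- **Tip position:** it is within about 1–2 mm of the pad's centre in the wrist and scene views.
- **Pen angle:** the pen sat in the grip with about a 1° lean and a 3 mm offset at the tip. I corrected both, and what remains is an estimated 1–2° from square.
- **Press:** the pad force is about 2.9 N, which puts the spring about 5 mm in. The height model also gives about 5 mm. The force readings vary by about 0.6 N.
- **Grip:** steady, with the gap holding at 20.6 mm.
- **Bench:** everything else looks unmoved in the top view.

One disagreement: the scene camera's predicted positions differed by 1–2 px (about 3 mm) from what it showed. I placed the tip by what the pictures showed, not by the predictions.

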